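# Weigh the yellow-lidded jar under the wind guard

## Robot

A 6-joint arm with a two-finger parallel gripper is mounted at the origin on the work surface. World frame = base frame: x ahead of the robot, y to its left, z up, the work surface at z = 0. Lengths are in m, angles in rad, forces in N, time in s.
With the tool pointing down it reaches from about 0.35 to 0.775 m from the base axis. Payload 5.5 kg.
Tool frame: the origin (TCP) lies at the very end of the fingers, on their centre line; the grasp point (between the pads) lies 19 mm behind it (grip_point_offset is the distance from the TCP to the grasp point, in m); z points along the fingers, y is the direction in which the jaws open and shut (so a half turn about z gives the same grasp; the last joint's range is limited). The gripper opens to 85 mm and grips with 20 to 120 N. Pads are 22 mm wide; open, the fingers measure 114 mm over their backs; the gripper's body (76 mm by 85 mm) begins 54 mm behind the grasp point. The pads swing forward as they close: fully open they stand 13 mm farther back than shut.
Start: joints at [-1.349, 0.313, 0.046, 1.304, 0, 1.431], TCP at [0.204, -0.538, 0.231] pointing down, gripper open.
Joint ranges: [-2.76, 2.76], [-0.86, 1.69], [-1.03, 1.26], [-2.2, 2.34], [-1.47, 1.5], [-3.14, 3.14]. Speed limits (rad/s): [2.57, 2.57, 3.14, 3.14, 3.14, 3.14].

## Interface

Orientations are given as a unit quaternion [w, x, y, z].
In Python, from workcell import * gives the robot as it stands.
- The arm moves only by the shell command python3 -m crank 'ROWS' [OPENING] [FORCE]. ROWS is a JSON object of lists of equal length, an entry for each row: "travel": the shift along the tool's x, y, z in units of 40 mm (1.0 is 40 mm), a list of three; "turn": the turn about the tool's z in rad. In form: {"travel": [[x, y, z], ...], "turn": [turn, ...]}. A call has 1 to 5 rows; each row is the pose to reach, as a shift and turn from the pose commanded when the call began, along the tool's axes at that moment; what a row does not reach only later rows make up. A row lasts 1/12 s, in which the tool goes at most 41.7 mm and 7.16 degrees, less where a joint would pass 70% of its speed; a pose out of reach is approached as far as the arm can. A call with a gripper value outside its range is refused whole. OPENING is the finger opening in mm, from 0 to 85.4, set as the call begins (- or left out, the last holds). The fingers move at their own pace and stop on an object; FORCE is the grip in N (left out, the last holds). Time passes only in rows, so rows that repeat a pose let the fingers close. It gives the time, the measured TCP pose, the force and the opening at its end, in the units of the state.
- get_state(): the state, without advancing time (a new reading comes with each control period).
- read_camera(name): name is "scene" or "top" or "wrist"; returns a dict with "image" (400x640x3 uint8, red, green, blue), "K" (3x3 intrinsics, pixels), "R" (3x3) and "t" (3): a world point X has camera coordinates R X + t. Camera axes: x right, y down, z forward; pixel columns grow to the right and rows downward; lengths in m; the calibration is good to about 2 mm. The wrist camera is an equidistant fisheye: a pixel r from the principal point sees the ray r / f radians off the axis. A picture is of the moment at which its call begins. There is no depth.
- hand_in(): hands the job in, once; it reports no verdict.
The state is a dict: "clock": time; "joint_pos": joint angles; "qvel": joint speeds; "tau": joint torques, N m; "tcp_pos": TCP position; "orientation": TCP orientation; "wrist_force": force on the tool from outside, world axes, zero at the start; "ft_torque": the same for the moment, N m; "finger_gap": finger opening in m.
Only numpy, scipy, OpenCV 4.12 (cv2) and the standard library are available. Lean on these libraries where they do the work, as an engineer would, in place of code of your own. Each camera call takes 0.05 s, during which the arm holds its last target. There are 200 camera calls.

## Task

Weigh the yellow-lidded jar: slide the window of the clear wind guard fully open, stand the jar upright in the middle of the scale's round pan inside, and slide the window fully shut again. Set the jar down, do not drop it, and leave all the other things where they stand.

Things in the scene. Friction and masses are not known exactly. Their poses are not given: they have to be found in the camera images.
- guard: Fixed clear wind guard, aluminium edges. Base plate 12 mm thick; origin under it: it spans x -235 to +135, y -240 to +240 mm. +x points to its closed back (at x = 127), -x to its front, which slopes at 45 degrees from the roof down to a lip at x = -225 (top z = 48). The slope's half at y > 0 is a fixed pane; the half at y < 0 is the sliding window, with the scale behind it.
- roof_edge (a point): Middle of the roof's front edge, at (-15, 0, 255) mm in the guard's frame. The flat clear roof (z = 259 to 265) covers all behind it; a track along y on this edge reaches forward to x = -34 and up to z = 269. The pan is under the roof, so a vertical tool cannot reach it; one tilted 35 to 45 degrees, fingers pointing to the guard's +x and down, can.
- opening (a point): Centre of the clear opening in the 45 degree slope when the window is fully open: 210 mm wide (y = -230 to -20 mm in the guard's frame), 280 mm up the slope. At (-120, -125, 150) mm in the guard's frame, axes as the guard's. Tracks along its foot and top stand 17 mm out of the slope.
- window (a joint): Sliding window of the guard, a clear pane with blue edges: 0 = fully shut, 0.21 m = fully open. It slides along the guard's +y axis to open, with about 1.5 N of friction plus 6 N per m/s, has hard stops at both ends and stays where it is left.
- window_handle (a point): Grip point of the window's orange handle: a fin square to the slope, 14 mm thick (along the guard's y, the sliding direction), 70 mm long up the slope, 50 mm out of the pane. The point is mid-thickness and mid-length, 34 mm out of the pane; 18 mm under the outer edge. Shut: at (-130, -112.5, 204) mm in the guard's frame. Axes as the guard's; moves with the window.
- pan (a point): Centre of the top face of the scale's round steel pan, 130 mm in diameter and fixed, at (0, -125, +55) mm in the guard's frame. Axes as the guard's. The white scale body under it is 170 by 170 mm, top at z = 45 mm.
- yellow_jar_mid (a point): Centre (half-way up) of the glass jar with the YELLOW lid, the one to weigh: loose, round and upright, 53 mm in diameter, 90 mm high (lid: the upper 24 mm), 0.18 to 0.35 kg. The base is 45 mm below this point. z is its own axis.
- blue_jar_mid (a point): Centre (half-way up) of a jar of the same size with a blue lid; to be left alone.
- white_jar_mid (a point): Centre (half-way up) of a jar of the same size with a white lid; to be left alone.
- weight: Loose brass calibration weight, 30 mm in diameter and 48 mm high, on the guard's base plate behind the fixed pane; leave alone. Origin at its underside.
- tape_tower: Loose stack of three yellowish tape rolls (one piece), 100 mm in diameter and 144 mm high; leave alone. Origin at its underside.
- tape_roll: Loose single tape roll lying flat, 100 mm in diameter and 48 mm high; leave alone. Origin at its underside.
- tumbler: Loose open glass tumbler, 72 mm in diameter and 85 mm high; leave alone. Origin at its underside.
Not all that is in view belongs to the job. Leave any green or turquoise look-alike of the part that bears yellow_jar_mid alone.

How it is judged:
By the outcome, as a careful person would: the job done as asked, in the order asked, and still so for the second after the job is handed in, with the robot touching nothing.
It also fails if it takes over 72 s, if anything falls off the work surface, if the arm or the gripper's body presses on something with over 40 N, if the wrist force passes 120 N, or if a joint passes its speed limit or range.

## Working session

There is one attempt and no reset: what is moved stays moved. The work goes in short steps, Python scripts to look and compute and a shell command to move; the robot and the scene stay as the last step left them, time stands still between calls to the robot, and variables do not carry over. Pictures are saved under pics/ and viewed, about 8 in all and at most 12, crops included, and the job is handed in when it is done.

```bash
mkdir -p pics; ls
python3 - <<'E'
from workcell import *
import cv2
s=get_state();print(s['tcp_pos'],s['orientation'],s['clock'])
for n in("scene","top"):
    r=read_camera(n);cv2.imwrite(f'pics/{n}0.png',r['image'][:,:,::-1])
    import numpy as np
    np.savez(f'{n}0.npz',**r)
    print(n,r['K'].tolist(),np.round(-r['R'].T@r['t'],3),np.round(r['R'],2).tolist())
E
```

```text
pics
[ 0.20340622 -0.53723984  0.23035487] [-9.80977412e-04  9.83680386e-01  1.79922022e-01 -3.85262478e-05] 0.0
scene [[500.76475750050156, 0.0, 321.41729621090104], [0.0, 500.76475750050156, 195.01661388589451], [0.0, 0.0, 1.0]] [0.952 0.254 1.86 ] [[-0.56, 0.83, -0.01], [0.79, 0.53, -0.32], [-0.26, -0.18, -0.95]]
top [[426.0270278950432, 0.0, 316.3170042848236], [0.0, 426.0270278950432, 200.02128345520674], [0.0, 0.0, 1.0]] [ 0.372 -0.063  1.511] [[0.02, -1.0, 0.03], [-1.0, -0.02, -0.08], [0.08, -0.02, -1.0]]
```

View pics/scene0.png

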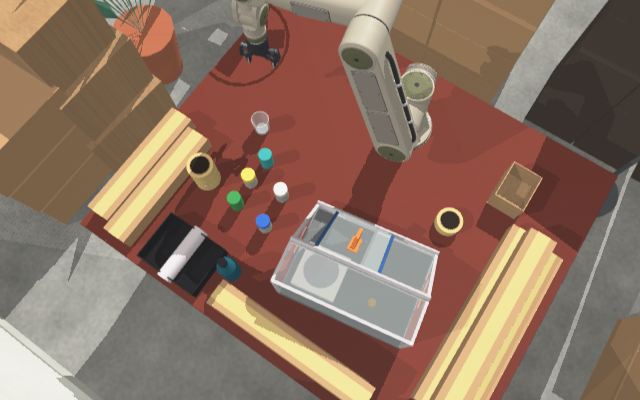

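View pics/top0.png

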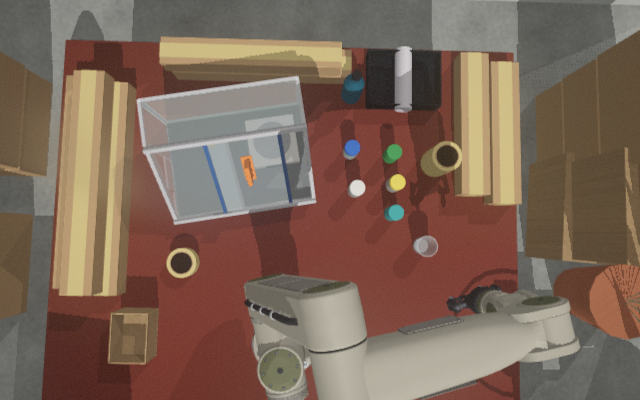

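Top view: yellow lid at (397,183). Possible mix-ups are green (393,153), turquoise (395,213), white (357,188), blue (352,148), and the yellowish tape rolls at (447,156) and (182,262). I pick the lid at (397,183). The guard spans about (138..315, 78..222), with the orange handle at (249,170). Next is a close crop of both.

Run:
```python
import cv2,numpy as np
a=cv2.imread('pics/top0.png');b=cv2.imread('pics/scene0.png')
def grid(im,x0,y0,x1,y1,f):
    c=cv2.resize(im[y0:y1,x0:x1],None,fx=f,fy=f,interpolation=cv2.INTER_CUBIC)
    for x in range(-(-x0//20)*20,x1,20): cv2.line(c,((x-x0)*f,0),((x-x0)*f,6),(0,255,255),1);cv2.putText(c,str(x),((x-x0)*f,16),0,.35,(0,255,255))
    for y in range(-(-y0//20)*20,y1,20): cv2.line(c,(0,(y-y0)*f),(6,(y-y0)*f),(0,255,255),1);cv2.putText(c,str(y),(8,(y-y0)*f+4),0,.35,(0,255,255))
    return c
p=grid(a,130,70,330,230,3)   # 600x480
cv2.imwrite('pics/topcrop.png',grid(a,130,70,330,220,4)[:600,:800])
cv2.imwrite('pics/scenecrop.png',grid(b,265,195,445,345,4))
# jars crop
q=grid(a,335,135,465,255,4);r=grid(b,185,100,300,280,3)
h=max(q.shape[0],r.shape[0]);z=np.zeros((h,q.shape[1]+r.shape[1]+0,3),np.uint8);z[:q.shape[0],:q.shape[1]]=q;z[:r.shape[0],q.shape[1]:]=r
print(z.shape);cv2.imwrite('pics/jars.png',z[:, :])
```

```text
(540, 865, 3)
```

View pics/topcrop.png

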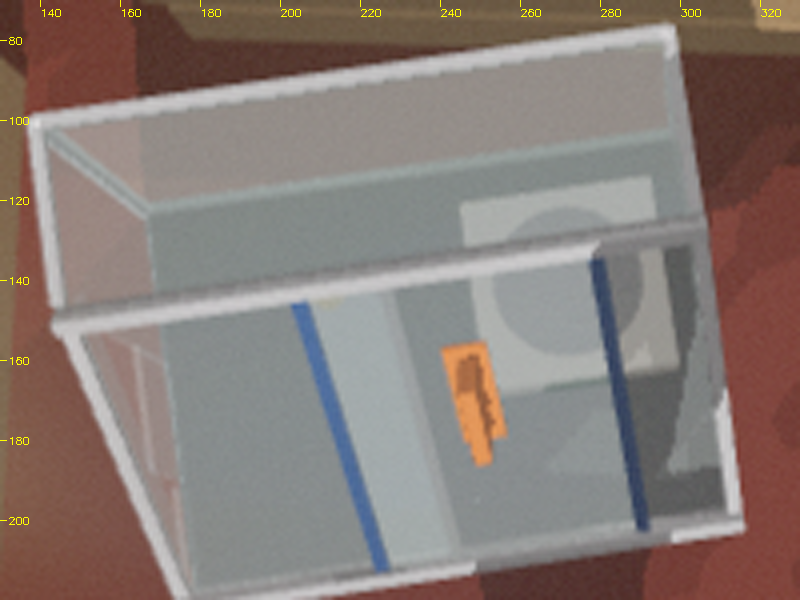

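View pics/scenecrop.png

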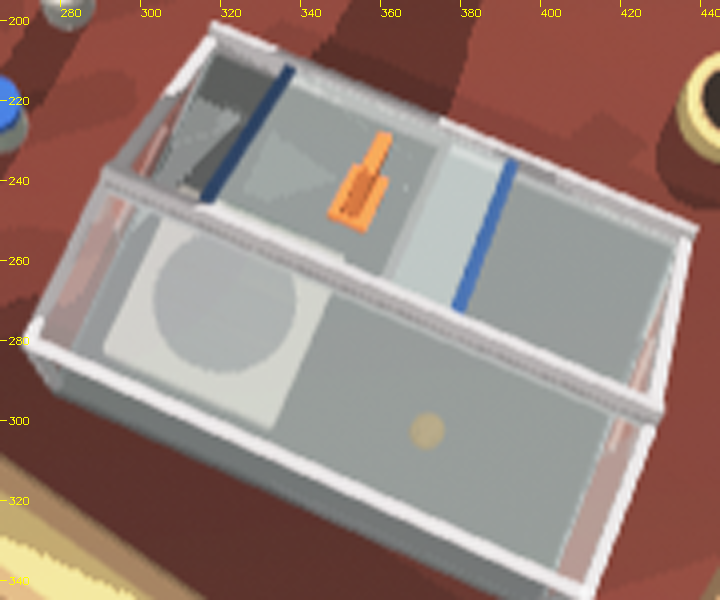

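Guard corners in the top crop: roof back (140,100) and (299,77), lip right (314,202); in the scene crop: (272,280), (412,344), lip (317,203), (439,252). The window is already part open, with its blue edges at about 204–226 and 279–291. Fitting the guard pose and locating the jar.

```bash
cat > h.py <<'E'
import cv2,numpy as np
from scipy.spatial.transform import Rotation as Rot
def proj(c,X):
    p=c['R']@np.asarray(X)+c['t'];q=c['K']@p;return q[:2]/q[2]
def ray(c,uv):
    d=c['R'].T@np.linalg.inv(c['K'])@np.array([*uv,1.]);return -c['R'].T@c['t'],d/np.linalg.norm(d)
def onz(c,uv,z):
    o,d=ray(c,uv);return o+d*(z-o[2])/d[2]
def tri(c1,p1,c2,p2):
    o1,d1=ray(c1,p1);o2,d2=ray(c2,p2)
    s,_,_,_=np.linalg.lstsq(np.c_[d1,-d2],o2-o1,rcond=None)
    a=o1+d1*s[0];b=o2+d2*s[1];return (a+b)/2,np.linalg.norm(a-b)
E
python3 - <<'E'
from h import *
from scipy.optimize import least_squares
T=dict(np.load('top0.npz'));S=dict(np.load('scene0.npz'))
obs=[(T,(140,100),(131,236,262)),(T,(299,77.5),(131,-236,262)),(T,(314,201.5),(-227,-236,46)),
(S,(272,280),(131,-236,262)),(S,(412,344),(131,236,262)),(S,(317.5,202),(-227,-236,46)),(S,(438,252),(-227,236,46)),
(T,(269,140),(0,-125,55)),(S,(321,270),(0,-125,55))]
def g2w(p,P):
    c,s=np.cos(p[2]),np.sin(p[2]);P=np.asarray(P)/1000.
    return np.array([p[0]+c*P[0]-s*P[1],p[1]+s*P[0]+c*P[1],P[2]])
f=lambda p:np.concatenate([proj(c,g2w(p,P))-uv for c,uv,P in obs])
r=least_squares(f,[.6,.2,0],loss='soft_l1');print(r.x,np.round(f(r.x).reshape(-1,2),1).tolist())
p=r.x;np.save('g.npy',p)
print('pan',g2w(p,(0,-125,55)),'handle shut',g2w(p,(-130,-112.5,204)),'open',g2w(p,(-130,97.5,204)))
# handle
def orange(c,n):
    h=cv2.cvtColor(c['image'],cv2.COLOR_RGB2HSV);m=cv2.inRange(h,(6,150,120),(18,255,255))
    x,y,w,hh=(225,140,50,50) if n=='t' else (335,220,40,40)
    k=np.zeros_like(m);k[y:y+hh,x:x+w]=m[y:y+hh,x:x+w];ys,xs=np.nonzero(k);return xs.mean(),ys.mean(),len(xs)
o1,o2=orange(T,'t'),orange(S,'s');X,e=tri(T,o1[:2],S,o2[:2]);print('orange',o1,o2,X,e)
c,s=np.cos(p[2]),np.sin(p[2]);d=X[:2]-p[:2];print('guard frame',c*d[0]+s*d[1],-s*d[0]+c*d[1],X[2])
for nm,lo,hi,bt,bs in [('yellow',(22,110,150),(34,255,255),(385,170,28,28),(238,162,25,22)),('blue',(105,120,120),(120,255,255),(340,135,26,26),(250,205,26,26)),('turq',(82,100,80),(96,255,255),(382,200,28,26),(252,145,26,26)),('green',(60,100,60),(80,255,255),(382,140,26,26),(222,186,26,26)),('white',(0,0,190),(180,50,255),(345,177,26,24),(270,178,24,20))]:
    o=[]
    for c,b in((T,bt),(S,bs)):
        x,y,w,h=b;m=cv2.inRange(cv2.cvtColor(c['image'],cv2.COLOR_RGB2HSV),lo,hi)[y:y+h,x:x+w];ys,xs=np.nonzero(m);o.append((xs.mean()+x,ys.mean()+y,len(xs)))
    X,e=tri(T,o[0][:2],S,o[1][:2]);print(nm,np.round(o,1).tolist(),X.round(4),e.round(4))
print('tower',onz(T,(447,156),.144),'tumbler',onz(T,(426,246),.08))
E
```

```text
[0.66949837 0.18421664 0.17452837] [[-1.4, 0.4], [-2.9, 0.2], [-0.7, -0.9], [-0.3, 0.1], [-1.6, -0.8], [1.1, 0.8], [-2.3, 0.7], [2.4, 0.7], [-0.3, -1.5]]
pan [0.69120383 0.06111557 0.055     ] handle shut [0.56100817 0.050852   0.204     ] open [0.52454299 0.25766179 0.204     ]
orange (np.float64(247.91836734693877), np.float64(168.75), 196) (np.float64(355.1676300578035), np.float64(241.7514450867052), 173) [0.57022077 0.12068774 0.19292003] 0.0018556033936798365
guard frame -0.10880081276964622 -0.04532487360391903 0.1929200250003681
yellow [[397.1, 181.9, 205.0], [247.7, 174.7, 165.0]] [ 0.5535 -0.3701  0.077 ] 0.0025
blue [[351.9, 147.4, 188.0], [262.6, 220.8, 165.0]] [ 0.6688 -0.2145  0.0792] 0.002
turq [[394.0, 212.4, 224.0], [265.4, 157.7, 225.0]] [ 0.4509 -0.3659  0.0472] 0.003
green [[392.4, 153.2, 227.0], [235.1, 200.3, 222.0]] [ 0.6577 -0.3589  0.047 ] 0.0044
white [[357.2, 187.5, 186.0], [279.9, 188.5, 151.0]] [ 0.5311 -0.234   0.0824] 0.0014
tower [ 0.63433821 -0.5207376   0.144     ] tumbler [ 0.3387318  -0.46900627  0.08      ]
```

View pics/jars.png

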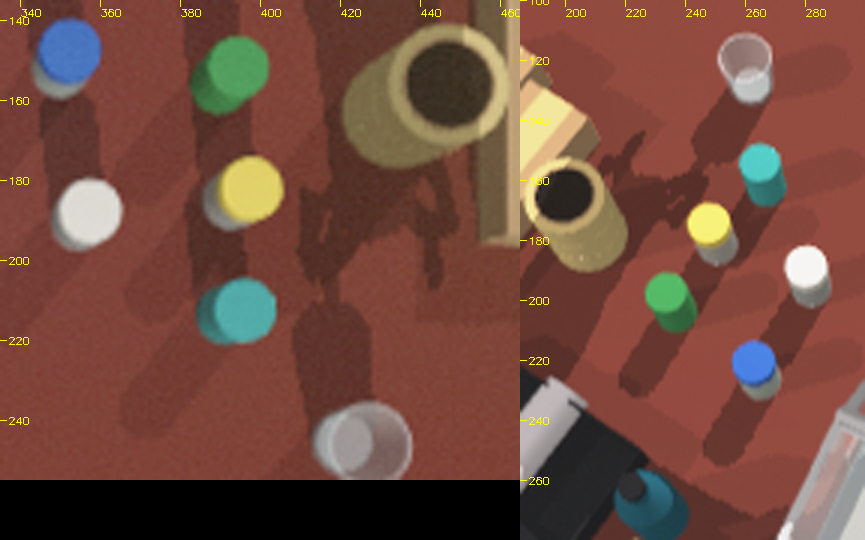

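The close crop confirms the yellow lid at (397,182), standing between green and turquoise. The rows have no tilt channel, so I'll check the move command's own help before planning.

The rows offer only a turn about tool z. The documented way to get any tilt is the "approached as far as the arm can" behaviour for out-of-reach poses. First move: go up over the jar and observe.

```bash
cat > st.py <<'E'
from h import *
from workcell import *
def st():
    s=get_state();q=np.roll(s['orientation'],-1);R=Rot.from_quat(q).as_matrix();return s,np.array(s['tcp_pos']),R
def show():
    s,p,R=st();print(round(s['clock'],2),'tcp',p.round(4),'x',R[:,0].round(3),'y',R[:,1].round(3),'z',R[:,2].round(3),'F',np.round(s['wrist_force'],1),'gap',round(s['finger_gap'],4),'q',np.round(s['joint_pos'],3))
def to(t,grip=False):
    s,p,R=st()
    if grip:p=p-grip_point_offset*R[:,2]
    print('units',((R.T@(np.array(t)-p))/.04).round(2))
if __name__=='__main__':show()
E
python3 -m crank '{"travel":[[0,0,-1],[1,-0.1,-2],[2,-0.2,-3],[3,-0.3,-3.7],[4,-0.4,-3.7]],"turn":[0.04,0.08,0.12,0.16,0.187]}' 85
python3 -m crank '{"travel":[[1,-0.1,0],[2,-0.2,0],[3,-0.3,0],[4,-0.4,0],[5,-0.5,0]],"turn":[0,0,0,0,0]}'
python3 st.py
```

```text
clock: 0.52
tcp_pos: [0.3212, -0.4798, 0.3726]
orientation: [0.002, 0.996, 0.085, 0.0]
wrist_force: [0.4, -0.8, 0.5]
finger_gap: 0.0851
clock: 0.93
tcp_pos: [0.5161, -0.4239, 0.3691]
orientation: [-0.0, 0.996, 0.087, -0.0]
wrist_force: [0.5, -1.4, -0.6]
finger_gap: 0.0852
0.93 tcp [ 0.5161 -0.4239  0.3691] x [ 0.985  0.174 -0.   ] y [ 0.174 -0.985 -0.   ] z [-0.  0. -1.] F [ 0.5 -1.4 -0.6] gap 0.0852 q [-0.808  0.554  0.754  1.771 -0.     2.159]
```

```bash
python3 -m crank '{"travel":[[1,0,0],[2,0,0],[3,0,0],[4,0,0],[5,0,0]],"turn":[0,0,0,0,0]}'; python3 st.py
python3 -m crank '{"travel":[[1,0,0],[2,0,0],[3,0,0],[4,0,0],[5,0,0]],"turn":[0,0,0,0,0]}'; python3 st.py
python3 -m crank '{"travel":[[0,0,0],[0,0,0],[-0.5,0,0],[-0.5,0,0]],"turn":[0,0,0,0]}'; python3 st.py
```

```text
clock: 1.35
tcp_pos: [0.6662, -0.3747, 0.3361]
orientation: [0.005, 0.996, 0.088, 0.008]
wrist_force: [0.1, -0.7, 0.9]
finger_gap: 0.085
1.35 tcp [ 0.6662 -0.3747  0.3361] x [0.984 0.175 0.014] y [ 0.175 -0.984  0.011] z [ 0.016 -0.008 -1.   ] F [ 0.1 -0.7  0.9] gap 0.085 q [-0.618  0.866  1.258  1.945  0.003  2.347]
clock: 1.77
tcp_pos: [0.7463, -0.3222, 0.3003]
orientation: [0.019, 0.996, 0.087, 0.029]
wrist_force: [-0.4, -1.0, -0.2]
finger_gap: 0.0851
1.77 tcp [ 0.7463 -0.3222  0.3003] x [0.983 0.175 0.055] y [ 0.173 -0.984  0.044] z [ 0.062 -0.033 -0.998] F [-0.4 -1.  -0.2] gap 0.0851 q [-5.070e-01  9.170e-01  1.264e+00  1.847e+00  1.000e-03  2.460e+00]
clock: 2.1
tcp_pos: [0.7224, -0.3271, 0.2942]
orientation: [0.017, 0.996, 0.086, 0.025]
wrist_force: [-0.4, 1.0, -0.9]
finger_gap: 0.085
2.1 tcp [ 0.7224 -0.3271  0.2942] x [0.984 0.173 0.046] y [ 0.171 -0.985  0.037] z [ 0.052 -0.029 -0.998] F [-0.4  1.  -0.9] gap 0.085 q [-5.270e-01  8.080e-01  1.026e+00  1.729e+00  1.000e-03  2.442e+00]
```

Tilt does build up outward once a pose is out of reach, and the commanded pose keeps it. A cleaner limit to use is joint 4 (max 2.34): high up, with the arm drawn back, the tool can't point fully down and so tilts outward. I'll rise with the arm drawn back.

```bash
python3 -m crank '{"travel":[[-0.7,0,-0.7],[-1.4,0,-1.4],[-2.1,0,-2.1],[-2.8,0,-2.8],[-3.5,0,-3.5]],"turn":[0,0,0,0,0]}' >/dev/null; python3 st.py
python3 -m crank '{"travel":[[-0.3,0,-0.9],[-0.6,0,-1.8],[-0.9,0,-2.7],[-1.2,0,-3.6],[-1.5,0,-4.5]],"turn":[0,0,0,0,0]}'>/dev/null; python3 st.py
python3 -m crank '{"travel":[[0,0,-1],[0,0,-2],[0,0,-3],[0,0,-4],[0,0,-5]],"turn":[0,0,0,0,0]}'>/dev/null; python3 st.py
```

```text
2.52 tcp [ 0.5768 -0.3472  0.4344] x [0.983 0.173 0.056] y [ 0.171 -0.984  0.045] z [ 0.063 -0.035 -0.997] F [ 0.2 -0.2  1.1] gap 0.085 q [-0.666  0.562  0.937  1.875  0.011  2.303]
2.93 tcp [ 0.4893 -0.3333  0.548 ] x [0.982 0.173 0.075] y [ 0.169 -0.983  0.066] z [ 0.085 -0.052 -0.995] F [ 0.   0.5 -0.7] gap 0.0849 q [-0.743  0.548  1.265  2.189  0.019  2.227]
3.35 tcp [ 0.4382 -0.2969  0.598 ] x [0.98  0.177 0.093] y [ 0.169 -0.982  0.085] z [ 0.107 -0.067 -0.992] F [0.1 0.2 0.8] gap 0.085 q [-0.762  0.452  1.264  2.259  0.025  2.207]
```

```bash
python3 -m crank '{"travel":[[0.3,-0.9,0.1],[0.7,-1.8,0.2],[1.1,-2.7,0.3],[1.5,-3.6,0.4],[1.9,-4.5,0.4]],"turn":[0,0,0,0,0]}' >/dev/null; python3 st.py
python3 -m crank '{"travel":[[0.4,-0.9,0.1],[0.8,-1.8,0.2],[1.1,-2.7,0.3],[1.4,-3.6,0.4],[1.6,-4.9,0.4]],"turn":[0,0,0,0,0]}'>/dev/null; python3 st.py
python3 -m crank '{"travel":[[-0.7,0,-0.7],[-1.4,0,-1.4],[-2.1,0,-2.1],[-2.8,0,-2.8],[-3.5,0,-3.5]],"turn":[0,0,0,0,0]}'>/dev/null; python3 st.py
python3 -m crank '{"travel":[[-0.7,0,-0.7],[-1.4,0,-1.4],[-2.1,0,-2.1],[-2.8,0,-2.8],[-3.5,0,-3.5]],"turn":[0,0,0,0,0]}'>/dev/null; python3 st.py
```

```text
3.77 tcp [ 0.4844 -0.1063  0.5723] x [0.98  0.176 0.092] y [ 0.169 -0.982  0.083] z [ 0.105 -0.066 -0.992] F [ 0.  -0.8 -0.2] gap 0.0851 q [-0.363  0.249  0.839  2.039 -0.025  2.603]
4.18 tcp [0.5169 0.0852 0.5457] x [0.98  0.177 0.09 ] y [ 0.169 -0.982  0.084] z [ 0.103 -0.067 -0.992] F [ 1.3 -0.4  0.2] gap 0.0848 q [ 0.052  0.295  0.822  1.998 -0.073  3.016]
4.6 tcp [0.3665 0.0671 0.6602] x [0.977 0.179 0.118] y [ 0.169 -0.982  0.088] z [ 0.132 -0.066 -0.989] F [-0.  -0.   0.8] gap 0.0851 q [ 0.021  0.188  1.081  2.333 -0.069  2.982]
5.02 tcp [0.2455 0.0503 0.6747] x [0.975 0.18  0.132] y [ 0.169 -0.981  0.093] z [ 0.147 -0.068 -0.987] F [-0.1 -0.9 -0.3] gap 0.0853 q [-0.047 -0.054  0.863  2.338 -0.061  2.914]
```

Joint 6 is close to its limit, so I'll make a half turn (the jaws are symmetric) while moving out to azimuth ~20°. Then I'll push outward to build up tilt.

```bash
python3 -m crank '{"travel":[[0.8,-0.2,0.5],[1.6,-0.5,1],[2.4,-0.8,1.5],[3.2,-1.1,2],[4,-1.4,2.5]],"turn":[-0.12,-0.24,-0.36,-0.48,-0.6]}' >/dev/null
for i in 1 2 3 4; do python3 -m crank '{"travel":[[0,0,0],[0,0,0],[0,0,0],[0,0,0],[0,0,0]],"turn":[-0.125,-0.25,-0.375,-0.5,-0.62]}'>/dev/null;done;  python3 st.py; python3 -c "
from st import *
to((.6,.21,.5))"
```

```text
7.1 tcp [0.4083 0.1273 0.5911] x [-0.983 -0.125 -0.135] y [-0.114  0.99  -0.085] z [ 0.144 -0.068 -0.987] F [ 0.3 -0.3  0.4] gap 0.0851 q [ 0.18   0.12   0.726  2.046 -0.093  0.053]
units [-4.66  1.69  2.8 ]
```

```bash
python3 -m crank '{"travel":[[-0.9,0.3,0.6],[-1.8,0.6,1.1],[-2.8,1,1.7],[-3.7,1.3,2.2],[-4.7,1.7,2.8]],"turn":[0,0,0,0,0]}' >/dev/null;  python3 st.py
for i in 1 2; do python3 -m crank '{"travel":[[-1,0.2,0],[-2,0.4,0],[-3,0.5,0],[-4,0.7,0],[-5,0.9,0]],"turn":[0,0,0,0,0]}' >/dev/null;  python3 st.py; done
```

```text
7.52 tcp [0.5859 0.2021 0.5079] x [-0.984 -0.119 -0.136] y [-0.108  0.991 -0.084] z [ 0.145 -0.068 -0.987] F [ 0.4 -0.6  1.1] gap 0.0849 q [ 0.252  0.464  0.968  1.951 -0.102  0.131]
7.93 tcp [0.68   0.2247 0.4677] x [-0.978 -0.121 -0.17 ] y [-0.109  0.991 -0.079] z [ 0.178 -0.058 -0.982] F [-0.4 -0.5 -0.5] gap 0.085 q [ 0.25   0.691  1.264  1.984 -0.101  0.125]
8.35 tcp [0.7432 0.238  0.4247] x [-0.969 -0.123 -0.213] y [-0.11   0.991 -0.072] z [ 0.22  -0.047 -0.974] F [ 0.  -0.   0.9] gap 0.0852 q [ 0.245  0.761  1.265  1.87  -0.099  0.117]
```

```bash
for i in 1 2 ; do python3 -m crank '{"travel":[[-4,0.7,-3],[-4,0.7,-3],[-4,0.7,-3],[-4,0.7,-3],[-4,0.7,-3]],"turn":[0,0,0,0,0]}' >/dev/null;  python3 st.py; done
for i in 1 2 ; do python3 -m crank '{"travel":[[-30,5,0],[-30,5,0],[-30,5,0],[-30,5,0],[-30,5,0]],"turn":[0,0,0,0,0]}' >/dev/null;  python3 st.py; done
```

```text
8.77 tcp [0.7463 0.2413 0.445 ] x [-0.959 -0.125 -0.255] y [-0.112  0.992 -0.066] z [ 0.261 -0.034 -0.965] F [-0.7  0.3  0.7] gap 0.0849 q [ 0.248  0.738  1.265  1.849 -0.098  0.115]
9.18 tcp [0.7487 0.2443 0.4648] x [-0.947 -0.126 -0.295] y [-0.113  0.992 -0.059] z [ 0.3   -0.023 -0.954] F [-0.8  0.2 -0.7] gap 0.0852 q [ 0.251  0.715  1.264  1.83  -0.097  0.114]
9.6 tcp [0.8197 0.2571 0.4099] x [-0.935 -0.127 -0.332] y [-0.115  0.992 -0.054] z [ 0.336 -0.012 -0.942] F [-0.3 -0.4  0. ] gap 0.0847 q [ 0.243  0.802  1.263  1.701 -0.093  0.103]
10.02 tcp [0.8739 0.2671 0.3717] x [-0.918 -0.127 -0.375] y [-0.118  0.992 -0.048] z [ 0.378  0.    -0.926] F [ 0.5 -0.1  0.2] gap 0.085 q [ 0.238  0.864  1.264  1.592 -0.089  0.094]
```

```bash
for i in 1 2 3 4 5 6 7; do python3 -m crank '{"travel":[[-4,1.5,-4],[-4,1.5,-4],[-4,1.5,-4],[-4,1.5,-4],[-4,1.5,-4]],"turn":[0,0,0,0,0]}' >/dev/null;  python3 st.py; done
```

```text
10.43 tcp [0.839  0.2868 0.4398] x [-0.897 -0.127 -0.422] y [-0.122  0.992 -0.04 ] z [ 0.424  0.016 -0.906] F [-0.1  0.4  0.2] gap 0.0848 q [ 0.273  0.783  1.265  1.625 -0.099  0.12 ]
10.85 tcp [0.8063 0.3014 0.493 ] x [-0.879 -0.126 -0.461] y [-0.125  0.992 -0.032] z [ 0.461  0.029 -0.887] F [-0.5 -0.2 -0.5] gap 0.085 q [ 0.303  0.717  1.265  1.65  -0.11   0.143]
11.27 tcp [0.772  0.3133 0.5438] x [-0.857 -0.124 -0.5  ] y [-0.129  0.991 -0.024] z [ 0.498  0.044 -0.866] F [ 0.  -0.2 -0.8] gap 0.0846 q [ 0.333  0.652  1.265  1.673 -0.122  0.165]
11.68 tcp [0.737  0.3226 0.5908] x [-0.834 -0.122 -0.538] y [-0.135  0.991 -0.015] z [ 0.535  0.059 -0.843] F [-0.4  1.   0.1] gap 0.0848 q [ 0.363  0.59   1.265  1.692 -0.135  0.185]
12.1 tcp [0.7019 0.3296 0.6339] x [-0.81  -0.119 -0.574] y [-0.14   0.99  -0.006] z [ 0.569  0.075 -0.819] F [ 0.5 -0.5 -0. ] gap 0.0849 q [ 0.393  0.531  1.265  1.709 -0.149  0.205]
12.52 tcp [0.6666 0.3345 0.6736] x [-0.784 -0.115 -0.61 ] y [-0.147  0.989  0.003] z [ 0.603  0.092 -0.793] F [-0.3 -0.   0.1] gap 0.0854 q [ 0.424  0.474  1.264  1.724 -0.165  0.223]
12.93 tcp [0.6313 0.3376 0.7104] x [-0.757 -0.111 -0.643] y [-0.154  0.988  0.012] z [ 0.634  0.108 -0.765] F [-0.6  0.4  0.1] gap 0.0848 q [ 0.455  0.42   1.264  1.736 -0.183  0.24 ]
```

Tilt is now 40°, heading 9.7° (guard yaw 10°), with jaws along guard y. Next is the pre-grasp at the handle, then a wrist picture.

```bash
cat >> h.py <<'E'
def g2w(P):
    p=np.load('g.npy');c,s=np.cos(p[2]),np.sin(p[2]);P=np.asarray(P)/1000.
    return np.array([p[0]+c*P[0]-s*P[1],p[1]+s*P[0]+c*P[1],P[2]])
def w2g(X):
    p=np.load('g.npy');c,s=np.cos(p[2]),np.sin(p[2]);d=X[:2]-p[:2];return np.array([c*d[0]+s*d[1],-s*d[0]+c*d[1],X[2]])*1000
E
python3 -c "
from st import *
s,p,R=st();h=g2w((-130,-45,204));print(h,h-.12*R[:,2]);to(h-.12*R[:,2],True)"
```

```text
[0.54928722 0.11732658 0.204     ] [0.47316502 0.10432381 0.29584954]
units [10.31 -5.27  5.26]
```

```bash
python3 -m crank '{"travel":[[0.8,-0.4,0.4],[1.6,-0.8,0.8],[2.5,-1.3,1.3],[3.3,-1.7,1.7],[4.1,-2.1,2.1]],"turn":[0,0,0,0,0]}' >/dev/null
python3 -m crank '{"travel":[[0.8,-0.4,0.4],[1.6,-0.8,0.8],[2.4,-1.2,1.2],[3.2,-1.6,1.6],[4.1,-2.1,2.1]],"turn":[0,0,0,0,0]}' >/dev/null
python3 -m crank '{"travel":[[0.8,-0.4,0.4],[1.6,-0.8,0.8],[2.1,-1.1,1.1],[2.1,-1.1,1.1],[2.1,-1.1,1.1]],"turn":[0,0,0,0,0]}' >/dev/null
python3 - <<'E'
from st import *
show();r=read_camera('wrist');cv2.imwrite('pics/w1.png',r['image'][:,:,::-1])
K=r['K'];print(K.tolist())
def fproj(c,X):
    p=c['R']@X+c['t'];th=np.arctan2(np.hypot(p[0],p[1]),p[2]);u=p[:2]/np.hypot(p[0],p[1]);return c['K'][:2,2]+c['K'][0,0]*th*u
for n,P in dict(hnd=(-130,-45,204),pan=(0,-125,55),lipR=(-227,-236,46),roofedgeR=(-30,-236,265),base=(-106,-45,180)).items(): print(n,fproj(r,g2w(P)).round(0))
np.savez('w1.npz',**r)
E
```

```text
14.18 tcp [0.5087 0.1382 0.3419] x [-0.76  -0.11  -0.641] y [-0.152  0.988  0.012] z [ 0.632  0.107 -0.768] F [ 0.9  0.3 -0.2] gap 0.085 q [ 0.081 -0.343 -0.578  0.643  0.055 -0.048]
[[309.70691628693146, 0.0, 320.44381405306456], [0.0, 309.70691628693146, 202.520745326069], [0.0, 0.0, 1.0]]
hnd [287. 128.]
pan [250. 122.]
lipR [134.  -3.]
roofedgeR [136. 239.]
base [291. 128.]
```

View pics/w1.png

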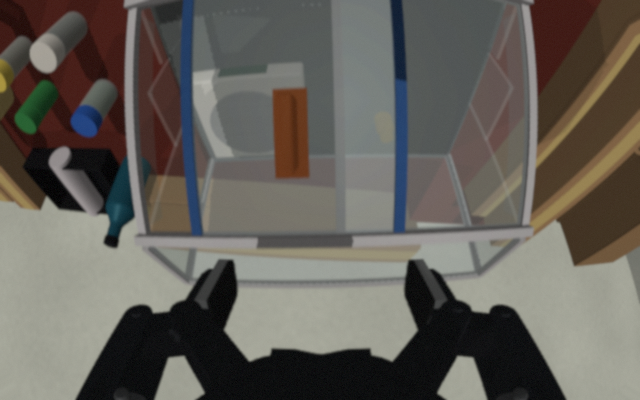

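The wrist view shows the handle at (291,133), predicted (287,128), and the pan at (245,122), predicted (250,122), so the guard pose is good to about 5 mm. Going in to grip the handle.

```bash
python3 -c "
from st import *
s,p,R=st();h=g2w((-130,-43,204));to(h-.08*R[:,2],True);to(h-.003*R[:,2],True)"
```

```text
units [ 1.59 -0.67  1.72]
units [ 1.59 -0.67  3.65]
```

```bash
python3 -m crank '{"travel":[[0.8,-0.35,0.5],[1.6,-0.7,1.2],[1.6,-0.7,2],[1.6,-0.7,2.8],[1.6,-0.7,3.3]],"turn":[0,0,0,0,0]}' >/dev/null
python3 -m crank '{"travel":[[0,0,0.3],[0,0,0.3],[0,0,0.3]],"turn":[0,0,0]}' 85
python3 -m crank '{"travel":[[0,0,0],[0,0,0],[0,0,0],[0,0,0],[0,0,0]],"turn":[0,0,0,0,0]}' 0 40
python3 -m crank '{"travel":[[0,0,0],[0,0,0],[0,0,0]],"turn":[0,0,0]}'; python3 -c "
from st import *
show();s,p,R=st();print(w2g(p-.019*R[:,2]));to(p+g2w((0,100,0))-g2w((0,0,0)))"
```

```text
clock: 14.9
tcp_pos: [0.5585, 0.1204, 0.1931]
orientation: [0.341, -0.071, 0.937, 0.032]
wrist_force: [-0.1, -0.4, -0.2]
finger_gap: 0.0853
clock: 15.32
tcp_pos: [0.5566, 0.1196, 0.1923]
orientation: [0.341, -0.071, 0.937, 0.032]
wrist_force: [0.1, -1.3, -0.4]
finger_gap: 0.0252
clock: 15.57
tcp_pos: [0.5565, 0.1193, 0.1921]
orientation: [0.341, -0.071, 0.937, 0.031]
wrist_force: [-5.0, -1.8, 5.1]
finger_gap: 0.0134
15.57 tcp [0.5565 0.1193 0.1921] x [-0.758 -0.112 -0.643] y [-0.154  0.988  0.01 ] z [ 0.634  0.107 -0.766] F [-5.  -1.8  5.1] gap 0.0134 q [ 0.02  -0.143 -0.829  0.192  0.095 -0.097]
[-134.79740335  -44.17018941  206.66929415]
units [ 0.05  2.5  -0.01]
```

```bash
python3 -m crank '{"travel":[[0,0.4,0],[0,0.9,0],[0,1.4,0],[0,1.9,0],[0,2.4,0]],"turn":[0,0,0,0,0]}'
python3 -m crank '{"travel":[[0.01,0.5,0],[0.02,0.8,0],[0.02,0.95,0],[0.02,1,0],[0.02,1,0]],"turn":[0,0,0,0,0]}'; python3 -c "
from st import *
show();s,p,R=st();print(w2g(p-.019*R[:,2]))"
```

```text
clock: 15.98
tcp_pos: [0.5398, 0.2143, 0.1921]
orientation: [0.34, -0.071, 0.937, 0.031]
wrist_force: [-11.8, -4.8, 6.9]
finger_gap: 0.0137
clock: 16.4
tcp_pos: [0.5327, 0.2549, 0.1921]
orientation: [0.339, -0.072, 0.937, 0.032]
wrist_force: [-15.4, -1.3, 11.0]
finger_gap: 0.0134
16.4 tcp [0.5327 0.2549 0.1921] x [-0.759 -0.114 -0.641] y [-0.158  0.987  0.011] z [ 0.631  0.11  -0.768] F [-15.4  -1.3  11. ] gap 0.0134 q [ 0.377 -0.074 -0.768  0.193 -0.131  0.176]
[-134.60770811   93.38219017  206.66846732]
```

```bash
for i in 1 2 ; do python3 -m crank '{"travel":[[0,0.06,-0.04],[0,0.12,-0.06],[0,0.12,-0.06]],"turn":[0,0,0]}' >/dev/null; python3 -c "
from st import *
show();s,p,R=st();print(w2g(p-.019*R[:,2]))"; done
```

```text
16.65 tcp [0.532  0.2579 0.1922] x [-0.76  -0.112 -0.64 ] y [-0.154  0.988  0.01 ] z [ 0.631  0.106 -0.768] F [  8.6   1.  -10.7] gap 0.0135 q [ 0.387 -0.071 -0.763  0.196 -0.14   0.186]
[-134.73738922   96.54236044  206.77666407]
16.9 tcp [0.5317 0.2581 0.1924] x [-0.761 -0.11  -0.639] y [-0.145  0.989  0.003] z [ 0.632  0.096 -0.769] F [ 31.4  -9.2 -26.5] gap 0.0133 q [ 0.395 -0.068 -0.759  0.202 -0.156  0.196]
[-135.07027751   96.94653847  206.98160048]
```

The window is against its stop: 4.8 mm commanded, 0.4 mm moved, with opposing force. I'll release, back off, and look at the result and the jar.

```bash
python3 -m crank '{"travel":[[0,-0.12,0.06],[0,-0.12,0.06],[0,-0.12,0.06],[0,-0.12,0.06]],"turn":[0,0,0,0]}' 85
python3 -m crank '{"travel":[[0,0,0],[0,0,-0.6],[0,0,-1.5],[0,0,-2.4],[0,0,-3.3]],"turn":[0,0,0,0,0]}'
python3 -c "
from st import *
show();s,p,R=st();j=np.array((.552,-.369,.080));to(j-.15*R[:,2],True)"
```

```text
clock: 17.23
tcp_pos: [0.5327, 0.2586, 0.1949]
orientation: [0.341, -0.071, 0.937, 0.032]
wrist_force: [0.7, 0.7, 1.1]
finger_gap: 0.0613
clock: 17.65
tcp_pos: [0.4475, 0.244, 0.2966]
orientation: [0.34, -0.071, 0.937, 0.032]
wrist_force: [0.4, -0.1, 0.4]
finger_gap: 0.085
17.65 tcp [0.4475 0.244  0.2966] x [-0.758 -0.111 -0.642] y [-0.155  0.988  0.012] z [ 0.633  0.108 -0.766] F [ 0.4 -0.1  0.4] gap 0.085 q [ 0.445 -0.331 -0.679  0.544 -0.176  0.232]
units [  3.2  -15.61   0.87]
```

```bash
for i in 1 2 ; do python3 -m crank '{"travel":[[0,-1,0],[0,-2,0],[0,-3,0],[0,-4,0],[0,-5,0]],"turn":[0,0,0,0,0]}' >/dev/null; done
python3 -m crank '{"travel":[[0.4,-1,0],[0.8,-2,0],[1.2,-3,0],[1.6,-4,0],[2,-5,0]],"turn":[0,0,0,0,0]}' >/dev/null
python3 -m crank '{"travel":[[0.3,-0.2,0],[0.3,-0.5,0],[0.3,-0.5,0]],"turn":[0,0,0]}' >/dev/null
python3 - <<'E'
from st import *
show();r=read_camera('wrist');t=read_camera('top')
s,p,R=st();j=np.array((.552,-.369,.080));to(j-.15*R[:,2],True);to(j,True)
def fproj(c,X):
    p=c['R']@X+c['t'];th=np.arctan2(np.hypot(p[0],p[1]),p[2]);u=p[:2]/np.hypot(p[0],p[1]);return c['K'][:2,2]+c['K'][0,0]*th*u
print('lid pred',fproj(r,np.array((.552,-.369,.09))))
m=cv2.inRange(cv2.cvtColor(r['image'],cv2.COLOR_RGB2HSV),(22,110,110),(34,255,255))
n,l,stt,ce=cv2.connectedComponentsWithStats(m)
for i in range(1,n):
    if stt[i,4]>60:
        uv=ce[i];d=(uv-r['K'][:2,2])/r['K'][0,0];th=np.hypot(*d);v=np.r_[d/th*np.sin(th),np.cos(th)];w=r['R'].T@v;o=-r['R'].T@r['t'];print(uv.round(1),stt[i],(o+w*(.083-o[2])/w[2]).round(4))
a=cv2.resize(t['image'],(500,312));b=cv2.resize(r['image'],(500,312))
T=t['image'][70:230,120:340]
cv2.imwrite('pics/b.png',np.vstack([r['image'][:,:,::-1][:380],cv2.resize(T,None,fx=1.35,fy=1.35)[:216,:,::-1].copy() if 0 else np.zeros((216,640,3),np.uint8)])[:380])
np.savez('w2.npz',**r);cv2.imwrite('pics/t2.png',t['image'][:,:,::-1])
E
```

```text
19.15 tcp [ 0.4756 -0.3743  0.2306] x [-0.759 -0.109 -0.642] y [-0.152  0.988  0.011] z [ 0.633  0.106 -0.767] F [ 0.4 -0.8  0.6] gap 0.0851 q [-1.12   0.14  -0.364  0.835  0.664 -1.188]
units [ 0.98 -0.27  0.83]
units [ 0.98 -0.27  4.58]
lid pred [311.26654365 153.67615606]
[311.4 146. ] [ 285  121   53   51 2244] [ 0.5486 -0.3694  0.083 ]
```

View pics/b.png

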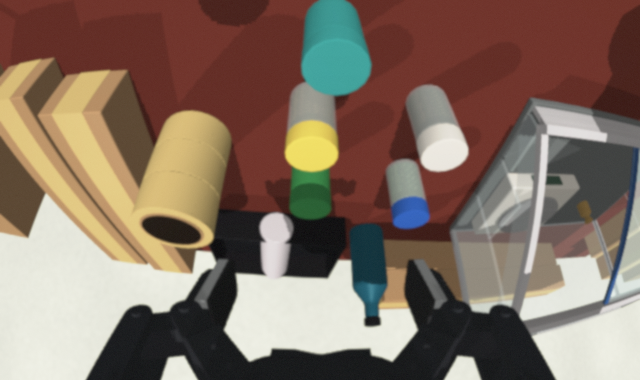

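Yellow lid at (311,146) gives (0.549,-0.369), agreeing with the first measurement. Turquoise stands at (336,50), on the approach side, so I'll grip high on the lid (z = 0.08) to clear it.

```bash
python3 -m crank '{"travel":[[0.5,-0.1,0.4],[0.98,-0.27,0.8],[0.98,-0.27,1.6],[0.98,-0.27,2.4],[0.98,-0.27,3.2]],"turn":[0,0,0,0,0]}' 
python3 -m crank '{"travel":[[0,0,0.5],[0,0,1],[0,0,1.25],[0,0,1.36],[0,0,1.36]],"turn":[0,0,0,0,0]}' 
python3 -c "
from st import *
show();to((.552,-.369,.08),True)"
```

```text
clock: 19.67
tcp_pos: [0.5299, -0.3721, 0.1082]
orientation: [0.341, -0.071, 0.937, 0.031]
wrist_force: [0.0, -0.3, -0.6]
finger_gap: 0.0849
clock: 20.08
tcp_pos: [0.5637, -0.3659, 0.0661]
orientation: [0.34, -0.072, 0.937, 0.032]
wrist_force: [0.4, 0.8, -0.6]
finger_gap: 0.0848
20.08 tcp [ 0.5637 -0.3659  0.0661] x [-0.758 -0.112 -0.642] y [-0.156  0.988  0.012] z [ 0.633  0.109 -0.766] F [ 0.4  0.8 -0.6] gap 0.0848 q [-0.965  0.385 -0.512  0.334  0.622 -1.007]
units [ 0.01 -0.03  0.01]
```

```bash
python3 -m crank '{"travel":[[0,0,0],[0,0,0],[0,0,0],[0,0,0],[0,0,0]],"turn":[0,0,0,0,0]}' 0 50
python3 -m crank '{"travel":[[-0.1,0,-0.1],[-0.3,0,-0.4],[-0.6,0,-0.8],[-0.9,0,-1.1],[-1.3,0,-1.55]],"turn":[0,0,0,0,0]}' 
python3 -c "
from st import *
show();r=read_camera('wrist');np.savez('w3.npz',**r);cv2.imwrite('pics/w3.png',r['image'][60:400,100:540,::-1])
s,p,R=st();print('grip guard',w2g(p-.019*R[:,2]));
for P in ((-330,-125,250),(-230,-125,250),(0,-125,140)): to(g2w(P),True)"
```

```text
clock: 20.5
tcp_pos: [0.5635, -0.3684, 0.0676]
orientation: [0.341, -0.071, 0.937, 0.031]
wrist_force: [-2.5, -0.8, 5.5]
finger_gap: 0.0513
clock: 20.92
tcp_pos: [0.5617, -0.3668, 0.145]
orientation: [0.338, -0.07, 0.938, 0.034]
wrist_force: [0.1, -0.7, -3.3]
finger_gap: 0.0518
20.92 tcp [ 0.5617 -0.3668  0.145 ] x [-0.761 -0.108 -0.639] y [-0.153  0.988  0.016] z [ 0.63   0.11  -0.769] F [ 0.1 -0.7 -3.3] gap 0.0518 q [-0.968  0.286 -0.417  0.534  0.62  -1.008]
grip guard [-211.92713964 -526.68728057  166.60244266]
units [ 1.12 10.   -3.57]
units [-0.8  10.05 -1.96]
units [-3.42 10.14  3.85]
```

View pics/w3.png

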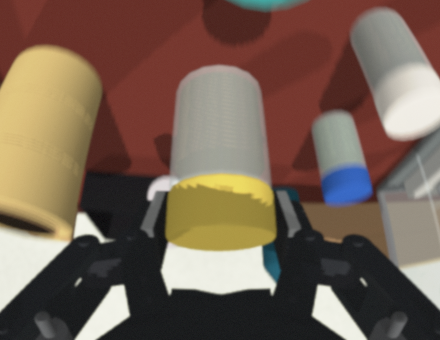

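The jar is held, lid between the pads. Now I'll carry it to just outside the opening.

```bash
python3 -c "
from st import *
r=dict(np.load('w3.npz'));s,p,R=st();print('cam in tool',R.T@(-r['R'].T@r['t']-p))
to(g2w((-250,-527,260)),True);to(g2w((-250,-125,260)),True)"
```

```text
cam in tool [ 0.08654632  0.00353578 -0.13965085]
units [-0.78 -0.01 -2.41]
units [-0.57 10.04 -2.47]
```

```bash
python3 -m crank '{"travel":[[-0.1,0,-0.5],[-0.3,0,-1],[-0.5,0.2,-1.6],[-0.7,0.6,-2.2],[-0.75,1.2,-2.4]],"turn":[0,0,0,0,0]}' >/dev/null
python3 -m crank '{"travel":[[0,0.7,0],[0,1.5,0],[0.05,2.3,0],[0.05,3.1,0],[0.1,3.9,0]],"turn":[0,0,0,0,0]}' >/dev/null
python3 -m crank '{"travel":[[0,0.8,0],[0,1.6,0],[0.05,2.4,0],[0.05,3.2,0],[0.1,3.9,0]],"turn":[0,0,0,0,0]}' >/dev/null
python3 -m crank '{"travel":[[0,0.6,0],[0,1,0],[0,1.05,0],[0,1.05,0]],"turn":[0,0,0,0]}' >/dev/null
python3 - <<'E'
from st import *
show();s,p,R=st();print(w2g(p-.019*R[:,2]))
for P in ((-130,-125,200),(-3,-125,150),(-3,-125,135)): to(g2w(P),True)
t=read_camera('top');q=read_camera('scene')
a=cv2.resize(t['image'][60:240,120:340],None,fx=2.2,fy=2.2);b=cv2.resize(q['image'][180:350,240:450],None,fx=2.3,fy=2.3)
z=np.zeros((400,a.shape[1]+b.shape[1],3),np.uint8);z[:a.shape[0],:a.shape[1]]=a[:400];z[:b.shape[0],a.shape[1]:]=b[:400]
z=cv2.resize(z,(800,int(z.shape[0]*800/z.shape[1])));cv2.imwrite('pics/c.png',z[:,:,::-1])
E
```

```text
22.55 tcp [0.4562 0.0224 0.2382] x [-0.759 -0.113 -0.641] y [-0.157  0.988  0.012] z [ 0.632  0.109 -0.767] F [-0.4 -0.9 -3.6] gap 0.0514 q [-0.344 -0.447 -0.873  0.516  0.321 -0.391]
[-250.35076821 -122.27258881  252.77188098]
units [-1.46 -0.03  2.93]
units [-3.1   0.01  5.93]
units [-2.86  0.01  6.22]
```

View pics/c.png

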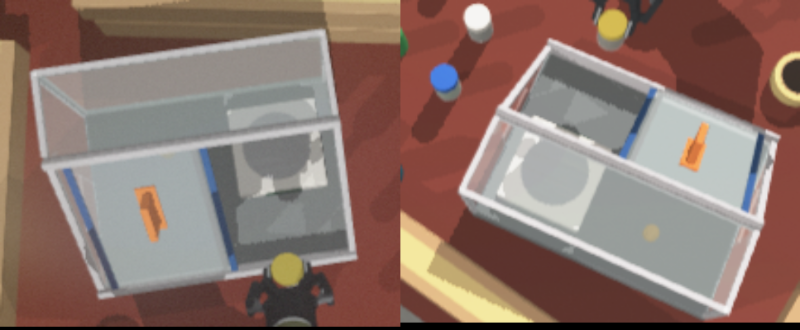

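The window is open with its blue edges at the far end, and the jar hangs upright in front of the opening. Moving in.

```bash
python3 -m crank '{"travel":[[-0.3,0,0.5],[-0.6,0,1.1],[-0.9,0,1.75],[-1.2,0,2.4],[-1.5,0,3]],"turn":[0,0,0,0,0]}' 
python3 -m crank '{"travel":[[-0.3,0,0.6],[-0.6,0,1.2],[-0.9,0,1.8],[-1.2,0,2.4],[-1.45,0,2.75]],"turn":[0,0,0,0,0]}' 
python3 -m crank '{"travel":[[-0.15,0,0.1],[-0.15,0,0.18],[-0.15,0,0.18]],"turn":[0,0,0]}' 
python3 -c "
from st import *
show();s,p,R=st();print(w2g(p-.019*R[:,2]))
for P in ((-3,-125,137),(-3,-125,134)): to(g2w(P),True)"
```

```text
clock: 23.07
tcp_pos: [0.5803, 0.0392, 0.1843]
orientation: [0.34, -0.07, 0.937, 0.031]
wrist_force: [0.1, -0.6, -2.9]
finger_gap: 0.0514
clock: 23.48
tcp_pos: [0.6941, 0.0571, 0.1357]
orientation: [0.339, -0.07, 0.938, 0.032]
wrist_force: [-0.2, 0.5, -3.2]
finger_gap: 0.0516
clock: 23.73
tcp_pos: [0.7017, 0.0592, 0.1361]
orientation: [0.34, -0.07, 0.937, 0.032]
wrist_force: [-0.7, 0.5, -3.7]
finger_gap: 0.0517
23.73 tcp [0.7017 0.0592 0.1361] x [-0.76  -0.11  -0.641] y [-0.153  0.988  0.012] z [ 0.632  0.107 -0.767] F [-0.7  0.5 -3.7] gap 0.0517 q [-0.104  0.197 -0.636  0.06   0.173 -0.192]
[  -2.22726563 -128.62397202  150.6686525 ]
units [0.24 0.09 0.24]
units [0.28 0.09 0.3 ]
```

```bash
python3 -m crank '{"travel":[[0.05,0.05,0.06],[0.1,0.09,0.12],[0.16,0.09,0.19],[0.2,0.09,0.22],[0.2,0.09,0.22]],"turn":[0,0,0,0,0]}' 
python3 -m crank '{"travel":[[0.02,0,0.02],[0.03,0,0.04],[0.03,0,0.04]],"turn":[0,0,0]}' ; python3 -c "
from st import *
show();s,p,R=st();print(w2g(p-.019*R[:,2]))"
```

```text
clock: 24.15
tcp_pos: [0.6995, 0.0641, 0.1244]
orientation: [0.34, -0.071, 0.937, 0.032]
wrist_force: [-0.7, -0.7, -3.4]
finger_gap: 0.0517
clock: 24.4
tcp_pos: [0.7006, 0.0641, 0.1232]
orientation: [0.34, -0.071, 0.937, 0.032]
wrist_force: [0.6, -0.3, -2.6]
finger_gap: 0.0517
24.4 tcp [0.7006 0.0641 0.1232] x [-0.758 -0.111 -0.642] y [-0.154  0.988  0.011] z [ 0.633  0.108 -0.766] F [ 0.6 -0.3 -2.6] gap 0.0517 q [-0.095  0.215 -0.656  0.02   0.168 -0.186]
[  -2.3905923  -123.62531158  137.80715036]
```

```bash
for i in 1 2 3; do python3 -m crank '{"travel":[[0.016,0,0.02],[0.024,0,0.028],[0.024,0,0.028]],"turn":[0,0,0]}' ; done
```

```text
clock: 24.65
tcp_pos: [0.7012, 0.0641, 0.1226]
orientation: [0.341, -0.071, 0.937, 0.032]
wrist_force: [-2.0, -0.4, 1.2]
finger_gap: 0.0514
clock: 24.9
tcp_pos: [0.702, 0.0642, 0.1228]
orientation: [0.342, -0.071, 0.936, 0.032]
wrist_force: [-6.1, 0.2, 8.2]
finger_gap: 0.0515
clock: 25.15
tcp_pos: [0.7027, 0.0643, 0.1229]
orientation: [0.344, -0.071, 0.936, 0.032]
wrist_force: [-10.5, 0.3, 14.8]
finger_gap: 0.0514
```

The jar is on the pan (wrist Fz changed sign at z≈0.1226). I'll take off the preload, then open gently.

```bash
python3 -m crank '{"travel":[[-0.03,0,-0.03],[-0.045,0,-0.055],[-0.045,0,-0.055]],"turn":[0,0,0]}' 
python3 -m crank '{"travel":[[0,0,0],[0,0,0],[0,0,0]],"turn":[0,0,0]}' 54
python3 -m crank '{"travel":[[0,0,0],[0,0,0],[0,0,0],[0,0,0],[0,0,0]],"turn":[0,0,0,0,0]}' 70
python3 - <<'E'
from st import *
show()
s,p,R=st()
for P in ((-150,-125,260),): to(g2w(P),True)
E
```

```text
clock: 25.4
tcp_pos: [0.7013, 0.064, 0.1226]
orientation: [0.341, -0.071, 0.937, 0.032]
wrist_force: [-0.7, -1.4, 3.1]
finger_gap: 0.0516
clock: 25.65
tcp_pos: [0.7007, 0.0639, 0.1215]
orientation: [0.34, -0.071, 0.937, 0.032]
wrist_force: [0.8, -0.5, 0.6]
finger_gap: 0.0542
clock: 26.07
tcp_pos: [0.7005, 0.0641, 0.1215]
orientation: [0.34, -0.071, 0.937, 0.032]
wrist_force: [-0.4, -0.3, 0.3]
finger_gap: 0.0699
26.07 tcp [0.7005 0.0641 0.1215] x [-0.759 -0.111 -0.642] y [-0.154  0.988  0.011] z [ 0.633  0.108 -0.767] F [-0.4 -0.3  0.3] gap 0.0699 q [-0.095  0.217 -0.658  0.016  0.168 -0.186]
units [ 0.83 -0.07 -4.75]
```

```bash
python3 -m crank '{"travel":[[0,0,-0.4],[0,0,-1],[0,0,-1.8],[0,0,-2.6],[0,0,-3.4]],"turn":[0,0,0,0,0]}' 
python3 -m crank '{"travel":[[0,0,-0.8],[0,0,-1.6],[0,0,-2.4],[0,0,-2.4]],"turn":[0,0,0,0]}'
python3 - <<'E'
from st import *
show();r=read_camera('wrist');t=read_camera('top');q=read_camera('scene')
s,p,R=st();h=g2w((-137,97.3,208))
to(h-.1*R[:,2],True);to(h,True)
a=cv2.resize(r['image'][0:260,100:500],(520,338));b=cv2.resize(q['image'][200:320,265:385],(280,280))
z=np.zeros((338,800,3),np.uint8);z[:,:520]=a;z[:280,520:]=b
cv2.imwrite('pics/d.png',z[:,:,::-1])
E
```

```text
clock: 26.48
tcp_pos: [0.6132, 0.0495, 0.2263]
orientation: [0.34, -0.071, 0.937, 0.032]
wrist_force: [0.8, -0.4, 1.2]
finger_gap: 0.0698
clock: 26.82
tcp_pos: [0.5534, 0.0387, 0.3062]
orientation: [0.344, -0.071, 0.936, 0.031]
wrist_force: [1.2, -0.6, 0.3]
finger_gap: 0.0698
26.82 tcp [0.5534 0.0387 0.3062] x [-0.753 -0.112 -0.649] y [-0.154  0.988  0.008] z [ 0.64   0.106 -0.761] F [ 1.2 -0.6  0.3] gap 0.0698 q [-0.204 -0.271 -0.621  0.549  0.236 -0.273]
units [ 1.56  5.48 -0.26]
units [1.56 5.48 2.24]
```

View pics/d.png

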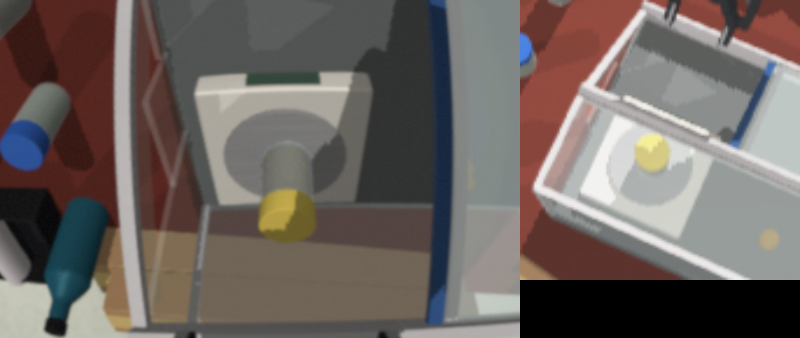

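The jar stands upright on the pan, base near (287,155), with the pan ellipse centred at about (285,153) in the crop. I'll check the centring by numbers.

Run:
```python
from st import *
q=read_camera('scene');t=read_camera('top');S0=dict(np.load('scene0.npz'))
hs=cv2.cvtColor(q['image'],cv2.COLOR_RGB2HSV)
m=cv2.inRange(hs,(22,90,120),(34,255,255));m[:240]=0;m[290:]=0;m[:,:305]=0;m[:,345:]=0
ys,xs=np.nonzero(m);print('lid',xs.mean(),ys.mean(),xs.min(),xs.max(),ys.min(),ys.max(),len(xs));print('lid guard',w2g(onz(q,(xs.mean(),ys.mean()),.137)))
# pan from first scene image: darker than white body
g=cv2.cvtColor(cv2.GaussianBlur(S0['image'],(3,3),0),cv2.COLOR_RGB2GRAY)[246:300,296:352]
v,b=cv2.threshold(g,0,255,cv2.THRESH_OTSU);print(v)
pts=[]
for a in np.linspace(0,2*np.pi,60,endpoint=False):   # expected ellipse, radial edge by max gradient
    c=g2w((0,-125,55));best=None;prof=[]
    for rr in np.arange(.052,.08,.001):
        u=proj(S0,c+rr*np.array([np.cos(a),np.sin(a),0]));prof.append(cv2.getRectSubPix(cv2.cvtColor(S0['image'],cv2.COLOR_RGB2GRAY),(1,1),tuple(map(float,u)))[0,0])
    d=np.diff(np.array(prof,float));i=d.argmax()
    if d[i]>3: pts.append(np.r_[(.0525+.001*i)*np.cos(a),(.0525+.001*i)*np.sin(a)])
pts=np.array(pts)+g2w((0,-125,55))[:2];A=np.c_[2*pts,np.ones(len(pts))];s=np.linalg.lstsq(A,(pts**2).sum(1),rcond=None)[0]
print('pan guard',len(pts),w2g(np.r_[s[:2],.055]),'r',np.sqrt(s[2]+s[0]**2+s[1]**2))
```

```text
lid 321.2848101265823 264.9493670886076 315 328 258 272 158
lid guard [   1.14703443 -121.78380506  137.        ]
188.0
pan guard 59 [   0.13227481 -123.9009302    55.        ] r 0.06644577279748462
```

The jar is within about 3 mm of the pan centre. Now I'll grip the handle and shut the window.

```bash
python3 -m crank '{"travel":[[0,0.9,-0.6],[0.2,1.8,-0.8],[0.5,2.7,-0.8],[0.8,3.6,-0.7],[1.1,4.4,-0.5]],"turn":[0,0,0,0,0]}' 85 >/dev/null
python3 -m crank '{"travel":[[0.4,0.8,0.2],[0.46,1.08,0.24],[0.46,1.08,0.24]],"turn":[0,0,0]}' >/dev/null; python3 -c "
from st import *
show();to(g2w((-137,97.3,208)),True)"
```

```text
27.73 tcp [0.4635 0.2502 0.2656] x [-0.762 -0.117 -0.637] y [-0.16   0.987  0.01 ] z [ 0.628  0.109 -0.771] F [ 1.6 -0.1  0.3] gap 0.0852 q [ 0.439 -0.273 -0.717  0.453 -0.168  0.223]
units [-0.13 -0.08  2.44]
```

```bash
python3 -m crank '{"travel":[[-0.05,0,0.7],[-0.1,-0.08,1.4],[-0.1,-0.08,2],[-0.1,-0.08,2.38],[-0.1,-0.08,2.38]],"turn":[0,0,0,0,0]}'
python3 -m crank '{"travel":[[0,0,0],[0,0,0],[0,0,0],[0,0,0],[0,0,0]],"turn":[0,0,0,0,0]}' 0 40
python3 -m crank '{"travel":[[0,0,0],[0,0,0],[0,0,0]],"turn":[0,0,0]}'; python3 -c "
from st import *
show();s,p,R=st();print(w2g(p-.019*R[:,2]));to(p+g2w((0,-210,0))-g2w((0,0,0)))"
```

```text
clock: 28.15
tcp_pos: [0.53, 0.2536, 0.195]
orientation: [0.338, -0.07, 0.938, 0.03]
wrist_force: [-0.3, -0.2, -0.1]
finger_gap: 0.0851
clock: 28.57
tcp_pos: [0.5299, 0.2553, 0.2007]
orientation: [0.341, -0.071, 0.937, 0.032]
wrist_force: [-1.1, 1.1, -0.6]
finger_gap: 0.0254
clock: 28.82
tcp_pos: [0.5298, 0.2556, 0.2007]
orientation: [0.341, -0.071, 0.937, 0.032]
wrist_force: [-5.4, -1.4, 7.2]
finger_gap: 0.0136
28.82 tcp [0.5298 0.2556 0.2007] x [-0.757 -0.112 -0.644] y [-0.155  0.988  0.011] z [ 0.635  0.109 -0.765] F [-5.4 -1.4  7.2] gap 0.0136 q [ 0.383 -0.09  -0.76   0.213 -0.137  0.182]
[-137.43518119   94.59009749  215.20466723]
units [-0.11 -5.25  0.02]
```

```bash
python3 -m crank '{"travel":[[0,-0.4,0],[-0.02,-0.9,0],[-0.03,-1.4,0],[-0.04,-1.9,0],[-0.05,-2.4,0]],"turn":[0,0,0,0,0]}'
python3 -m crank '{"travel":[[0,-0.5,0],[-0.02,-1,0],[-0.03,-1.5,0],[-0.04,-2,0],[-0.05,-2.4,0]],"turn":[0,0,0,0,0]}'
python3 -m crank '{"travel":[[0,-0.2,-0.02],[0,-0.3,-0.03],[0,-0.33,-0.03],[0,-0.33,-0.03]],"turn":[0,0,0,0]}'; python3 -c "
from st import *
show();s,p,R=st();print(w2g(p-.019*R[:,2]))"
```

```text
clock: 29.23
tcp_pos: [0.5463, 0.161, 0.2007]
orientation: [0.341, -0.072, 0.937, 0.033]
wrist_force: [4.8, 3.7, -3.5]
finger_gap: 0.0134
clock: 29.65
tcp_pos: [0.5631, 0.0655, 0.2007]
orientation: [0.341, -0.072, 0.937, 0.032]
wrist_force: [6.5, 3.3, -3.6]
finger_gap: 0.0131
clock: 29.98
tcp_pos: [0.5653, 0.0524, 0.2007]
orientation: [0.341, -0.071, 0.937, 0.032]
wrist_force: [19.2, 1.9, -13.9]
finger_gap: 0.0127
29.98 tcp [0.5653 0.0524 0.2007] x [-0.757 -0.112 -0.644] y [-0.155  0.988  0.011] z [ 0.635  0.108 -0.765] F [ 19.2   1.9 -13.9] gap 0.0127 q [-0.161 -0.154 -0.808  0.244  0.21  -0.239]
[-137.78481303 -111.66057743  215.28674707]
```

```bash
for i in 1 2; do python3 -m crank '{"travel":[[0,-0.06,0.03],[0,-0.1,0.03],[0,-0.1,0.03]],"turn":[0,0,0]}' >/dev/null; python3 -c "
from st import *
show();s,p,R=st();print(w2g(p-.019*R[:,2]))"; done
```

```text
30.23 tcp [0.5657 0.0508 0.2007] x [-0.756 -0.113 -0.644] y [-0.159  0.987  0.013] z [ 0.635  0.112 -0.765] F [ 4.1  7.2 -0.3] gap 0.013 q [-0.169 -0.153 -0.808  0.245  0.22  -0.247]
[-137.68036784 -113.38802339  215.23042756]
30.48 tcp [0.5657 0.0507 0.2006] x [-0.755 -0.114 -0.645] y [-0.165  0.986  0.019] z [ 0.634  0.121 -0.764] F [-13.4  16.8  14.8] gap 0.013 q [-0.176 -0.152 -0.808  0.247  0.233 -0.254]
[-137.64439199 -113.64820369  215.12430019]
```

At the shut stop: stop-to-stop travel measured 210.6 mm against a nominal 210. Release and back off.

```bash
python3 -m crank '{"travel":[[0,0.1,-0.04],[0,0.1,-0.04],[0,0.1,-0.04],[0,0.1,-0.04]],"turn":[0,0,0,0]}' 
python3 -m crank '{"travel":[[0,0,0],[0,0,0],[0,0,0],[0,0,0]],"turn":[0,0,0,0]}' 85
python3 -m crank '{"travel":[[0,0,-0.5],[0,0,-1.3],[0,0,-2.2],[0,0,-3.1],[0,0,-4]],"turn":[0,0,0,0,0]}'
python3 -m crank '{"travel":[[0,0,-0.8],[0,0,-1.5],[0,0,-1.5]],"turn":[0,0,0]}'
python3 - <<'E'
from st import *
show()
q=read_camera('scene');t=read_camera('top');r=read_camera('wrist')
a=cv2.resize(t['image'][60:260,130:470],(800,470))[:,:,::-1];cv2.imwrite('pics/e.png',a)
b=cv2.resize(q['image'][180:350,185:450],(480,308));c=cv2.resize(r['image'][:250,100:500],(480,300))
cv2.imwrite('pics/f.png',np.vstack([b,c[:290]])[:,:,::-1])
E
```

```text
clock: 30.82
tcp_pos: [0.5656, 0.0508, 0.2007]
orientation: [0.341, -0.073, 0.937, 0.033]
wrist_force: [8.9, 7.4, -4.7]
finger_gap: 0.0131
clock: 31.15
tcp_pos: [0.5646, 0.0487, 0.1999]
orientation: [0.34, -0.07, 0.937, 0.032]
wrist_force: [-0.1, 0.2, 0.6]
finger_gap: 0.0607
clock: 31.57
tcp_pos: [0.4619, 0.0318, 0.3235]
orientation: [0.34, -0.071, 0.937, 0.032]
wrist_force: [1.1, -0.3, 0.3]
finger_gap: 0.085
clock: 31.82
tcp_pos: [0.4249, 0.0244, 0.3747]
orientation: [0.344, -0.071, 0.936, 0.03]
wrist_force: [1.1, -0.2, 0.7]
finger_gap: 0.0847
31.82 tcp [0.4249 0.0244 0.3747] x [-0.753 -0.112 -0.648] y [-0.152  0.988  0.007] z [ 0.64   0.104 -0.761] F [ 1.1 -0.2  0.7] gap 0.0847 q [-0.38  -0.559 -0.587  0.912  0.341 -0.419]
```

View pics/f.png

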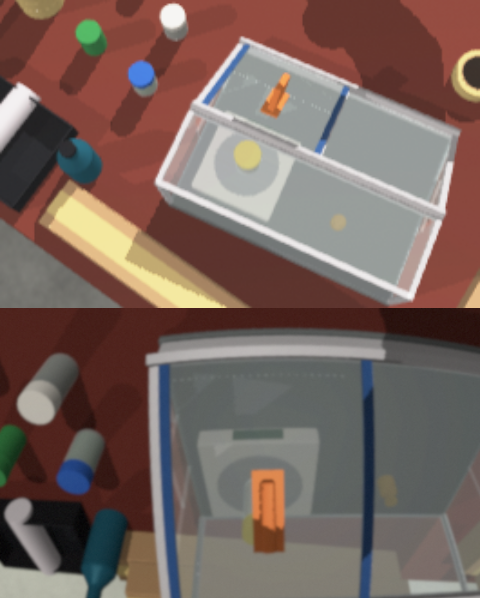

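The window is shut, its blue edge against the right frame, with the jar on the pan and the robot clear. Last check: did anything else move?

Run:
```python
from h import *
from workcell import *
for n,bs in(('top',{'turq':((82,100,80),(96,255,255),(382,200,28,26)),'green':((60,100,60),(80,255,255),(382,140,26,26)),'blue':((105,120,120),(120,255,255),(340,135,26,26))}),('scene',{'turq':((82,100,80),(96,255,255),(252,145,26,26)),'green':((60,100,60),(80,255,255),(222,186,26,26)),'blue':((105,120,120),(120,255,255),(250,205,26,26)),'white':((0,0,190),(180,50,255),(270,178,24,20))})):
    A=np.load(n+'0.npz')['image'];B=read_camera(n)['image']
    for k,(lo,hi,(x,y,w,h)) in bs.items():
        o=[]
        for I in(A,B):
            ys,xs=np.nonzero(cv2.inRange(cv2.cvtColor(I,cv2.COLOR_RGB2HSV),lo,hi)[y:y+h,x:x+w]);o.append((xs.mean()+x,ys.mean()+y))
        print(n,k,np.subtract(o[1],o[0]).round(2))
```

```text
top turq [-0.05 -0.03]
top green [-0.09  0.05]
top blue [-0.01 -0.04]
scene turq [0. 0.]
scene green [-0.07 -0.03]
scene blue [0. 0.]
scene white [0. 0.]
```

View pics/e.png

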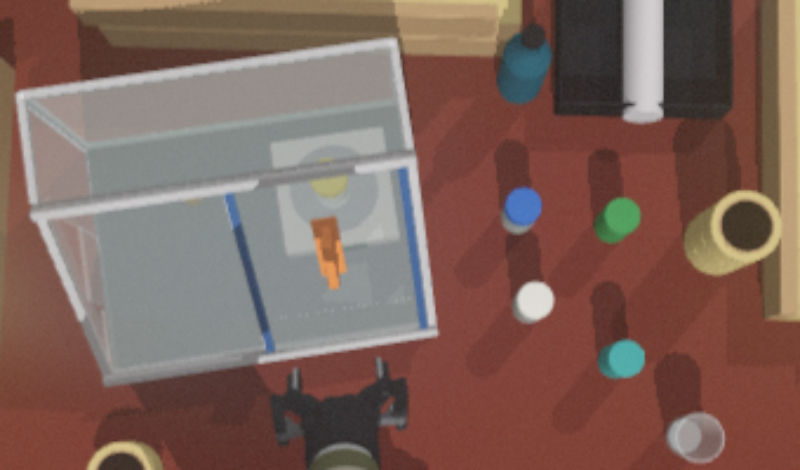

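The top view shows the window shut at the right frame, the yellow jar on the pan near (328,180), and everything else where it was. Handing in.

```bash
python3 -c "
from workcell import *
print(hand_in())"
```

```text
the job is handed in; nothing more can be done
None
```

I weighed the yellow-lidded jar as asked and handed the job in at about 32 s on the robot's clock, with the robot clear of everything. I slid the window to its open stop, stood the jar on the pan, and slid the window to its shut stop.

The move command has no tilt input. I got the 40° tilt by pushing the arm against its reach limit, where poses are only "approached as far as the arm can".

**Last checks**
- **Jar:** upright, about 1 mm off the pan centre along the guard's x and 2 mm along y. I lowered it until the wrist force showed contact, took off the load, then opened the fingers.
- **Window:** travel between the stops measured 210.6 mm, against 210 nominal. It shows shut in both the scene and top views, though the pictures only resolve a few millimetres.
- **Other things:** the white, blue, green and turquoise jars shifted less than 0.1 pixel. I checked the tape rolls, tumbler and weight only by eye.

**Disagreements and doubts**
- While building the tilt, joint 3 read up to 1.265, against its listed limit of 1.26. This could count as passing its range.
- When I gripped the handle again, it seemed to sit about 2 mm short of the open stop. The jar was already on the pan by then.
- My first camera estimate of the handle was about 2 cm off the given geometry in depth, which did not matter for the grip.

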